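Put away the small-bottle change parts of the labeller

TASK

The small-bottle run is over: put its four change parts away in the grey caddy. Draw the format slide straight and level out of its guide without jamming it and lay it flat in the long compartment; stand the small puck in the widest of the three cells, the small amber bottle in the middle one and the centring bell in the narrowest, in any order. Set the glass bottle down gently (do not drop it), and leave the large bottle, the large puck and the label roll undisturbed where they are.

Things in the scene. Friction and masses are not known exactly. Their poses are not given: they have to be found in the camera images.
- caddy: Fixed grey tray, pale floor, 198 (x) by 152 (y), 14 mm high; floor 4, walls 4 mm thick. Origin: centre of underside, z up, x roughly away from the robot. Cells along +y side, 76 mm long in y, centres y=+32: widest 76 mm wide in x, centre x=-57; middle 60 mm, x=+13; narrowest 46 mm, x=+70. Along -y side one compartment 190 (x) by 64, centre x=0, y=-40. Stands left or right of the work.
- guide: Fixed aluminium guide block 80 (x) by 75 (y), 26 mm high, across from the caddy. Origin: centre of underside, z up. Channel along its x, 43 mm wide, 11 high, floor 10 mm above the table, side lips above it leave a 23 mm slot; shut at +x, open at x=-40 mm, roughly towards the robot; its floor goes on as a tongue to x=-90. Draw the slide 65 mm along -x to free it, not to be lifted before.
- slide_fin (a point): Grip point on the fin of the loose slide, 41 mm above its underside. Slide: steel plate 110 (x) by 40 (y) by 8 mm, 0.16 kg; black upright fin 40 (x) by 12 (y) mm, top 54 mm above underside. Plate reaches 25 mm from this point to -x, 85 mm to +x. At the start x is along the guide's x, some 60 mm of plate in the channel, fin outside. Friction only. May lie in the caddy either way round.
- bottle_small_mid (a point): Centre, half-way up, of the small amber glass bottle with brass cap, 38 mm diameter, 82 mm tall, standing; z up. About 0.09 kg.
- bottle_large_mid (a point): Centre, half-way up, of the large amber bottle, same shape but 54 mm diameter, 92 mm tall. Does not belong in the caddy: leave it.
- puck_small_mid (a point): Centre, half-way up, of the small bottle puck, a white plastic cup open at the top, 50 mm outside diameter, 60 mm tall, wall 5 mm. About 0.06 kg. Best held in its upper half, so that the fingers stay above the caddy's walls.
- puck_large_mid (a point): Centre, half-way up, of the large bottle puck, same shape, 66 mm outside diameter, 60 mm tall. Does not belong: leave it.
- bell_mid (a point): Centre, half-way up, of the centring bell, a turned aluminium part standing on its wide foot: foot 32 mm diameter and 14 mm tall, tapering up to 26 mm, then a stem of 18 mm diameter up to 70 mm. About 0.1 kg. Hold it by the stem.
- label_roll_mid (a point): Centre, half-way up, of a paper label roll lying flat, 68 mm diameter, 32 mm tall, with a 24 mm bore. A bystander: leave it.
Not all that is in view belongs to the job. Of the things shaped like the part that bears bell_mid, the aluminium one is meant.

How it is judged:
By the outcome, as a careful person would: the job done as asked, in the order asked, and still so for the second after the job is handed in, with the robot touching nothing.
It also fails if it takes over 136 s, if anything falls off the work surface, if the arm or the gripper's body presses on something with over 40 N, if the wrist force passes 120 N, or if a joint passes its speed limit or range.

ROBOT

A 6-joint arm with a two-finger parallel gripper is mounted at the origin on the work surface. World frame = base frame: x ahead of the robot, y to its left, z up, the work surface at z = 0. Lengths are in m, angles in rad, forces in N, time in s.
With the tool pointing down it reaches from about 0.375 to 0.9 m from the base axis. Payload 3.1 kg.
Tool frame: the origin (TCP) lies between the finger pads; the fingertips stand 17 mm ahead of it and the grasp point (between the pads) lies 2 mm behind it (robot.nose_length is the distance from the TCP to the fingertips, in m); z points along the fingers, y is the line along which they close (so a half turn about z gives the same grasp; the last joint's range is limited). The gripper opens to 87 mm and grips with 3 to 60 N. Pads are 19 mm wide; open, the fingers measure 117 mm over their backs; the gripper's body (75 mm by 190 mm) begins 51 mm behind the grasp point.
Start: joints at [1.101, 0.527, 1.433, -0, 1.181, -0.178], TCP at [0.18, 0.599, 0.24] pointing down, gripper open.
Joint ranges: [-3.08, 3.08], [-0.75, 2.2], [0.22, 2.44], [-1.43, 4.57], [0, 2.65], [-2.85, 2.85]. Speed limits (rad/s): [2.79, 2.79, 3.14, 3.14, 3.14, 3.14].

INTERFACE

Orientations are given as a unit quaternion [x, y, z, w].
In Python, from rig import robot, cams gives the robot as it stands.
- The arm moves only by the shell command python3 -m pendant 'ROWS' [FORCE]. ROWS is JSON, a list of rows, each an object with "jaw": the opening, from 0 (shut) to 1 (fully open); "linear": the shift along the tool's x, y, z in cm, a list of three; "twist": the turn about the tool's z in degrees. A call has 1 to 12 rows; each row shifts and turns the commanded pose from where the row before left it, along the tool's axes as they then stand; what a row does not reach is not made up. A row lasts 1/12 s, in which the tool goes at most 41.7 mm and 7.16 degrees, less where a joint would pass 70% of its speed; a pose out of reach is approached as far as the arm can. A call is refused whole if a number of a shift passes 4.17 or a number of a turn 7.16, either way. A call with a gripper value outside its range is refused whole. The fingers move at their own pace and stop on an object; FORCE is the grip in N (left out, the last holds). Time passes only in rows, so rows that do not move let the fingers close. It gives the time, the measured TCP pose, the force, the opening and the grip force at its end, in the units of the state.
- robot.get_obs(): the state, without advancing time (a new reading comes with each control period).
- cams.camera(name): name is "scene" or "top" or "wrist"; returns a dict with "color" (420x560x3 uint8, blue, green, red), "depth" (420x560 float32, m along the optical axis (not along the pixel's ray), 0 where there is no reading), "fov_y" (degrees; the focal length in pixels is half the picture's height over the tangent of half this angle, whatever the lens; pixels are square), "cx", "cy" (the principal point, pixels), "k1" (the pictures are not rectified: a ray, as slopes to the right and down, at radius r is drawn at 1 + k1 r^2 times it, then the intrinsics apply), "view" (4x4, takes a point from world to camera coordinates). Camera axes: x right, y down, z forward; pixel columns grow to the right and rows downward; lengths in m; the calibration is good to about 2 mm. A picture is of the moment at which its call begins.
- robot.hand_in(): hands the job in; it is judged then, once.
The state is a dict: "time": time; "q": joint angles; "joint_velocities": joint speeds; "joint_torque": joint torques, N m; "position": TCP position; "tool_rot": TCP orientation; "ft_force": force on the tool from outside, world axes, zero at the start; "moment": the same for the moment, N m; "grip_width": finger opening in m; "grip_force": force on a finger pad.
Only numpy, scipy, OpenCV 4.12 (cv2) and the standard library are available. Lean on these libraries where they do the work, as an engineer would, in place of code of your own. Each camera call takes 0.05 s, during which the arm holds its last target. There are 200 camera calls.

## Working session

There is one attempt and no reset: what is moved stays moved. The work goes in short steps, Python scripts to look and compute and a shell command to move; the robot and the scene stay as the last step left them, time stands still between calls to the robot, and variables do not carry over. Pictures are saved under pics/ and viewed, at most 14 in all, crops included, and the job is handed in when it is done.

```bash
ls; mkdir -p pics; cat > h.py <<'E'
import numpy as np, cv2
from rig import robot, cams
def ray(c,u,v):
    f=210/np.tan(np.radians(c["fov_y"])/2)
    x,y=(u-c["cx"])/f,(v-c["cy"])/f
    a,b=x,y
    for _ in range(20):
        s=1+c["k1"]*(a*a+b*b); a,b=x/s,y/s
    return a,b
def cloud(c):
    v,u=np.mgrid[0:420,0:560].astype(float)
    a,b=ray(c,u,v); d=c["depth"]
    P=np.stack([a*d,b*d,d,np.ones_like(d)],-1)@np.linalg.inv(c["view"]).T
    P=P[...,:3]; P[d==0]=np.nan
    return P
E
python3 - <<'E'
from h import *
for n in("top","scene"):
    c=cams.camera(n); cv2.imwrite(f"pics/{n}0.png",c["color"]); np.save(f"{n}0.npy",cloud(c)); print(n,np.linalg.inv(c["view"])[:3,3],c["fov_y"],c["k1"])
    np.save(f"{n}c.npy",c["color"])
print(robot.get_obs())
E
```

```text
pics
top [0.3848919  0.02500346 1.0126388 ] 42.90776089017028 -0.09664191012405136
scene [1.13436323 0.25384812 0.63408827] 53.10565017073846 -0.08339665080537918
{'time': 0.1, 'q': array([ 1.10052229e+00,  5.28396077e-01,  1.43376184e+00, -4.89865915e-06,
        1.18141208e+00, -1.78517299e-01]), 'joint_velocities': array([-0.00055053, -0.00268369, -0.0029239 ,  0.00023666, -0.00092064,
       -0.00070648]), 'joint_torque': array([-9.97366874e-05, -4.40986562e+01, -1.77152038e+01,  6.35259342e-02,
        5.32573136e-02, -3.73590797e-05]), 'position': array([0.17946778, 0.5980267 , 0.23865933]), 'tool_rot': array([ 1.45360533e-01,  9.89378258e-01, -9.37828494e-04, -3.12978532e-04]), 'ft_force': array([-0.99775223, -0.21408564,  0.99713879]), 'moment': array([ 0.00275786, -0.01742687, -0.00964621]), 'grip_force': 0.0, 'grip_width': 0.08721007782781272}
```

View pics/top0.png

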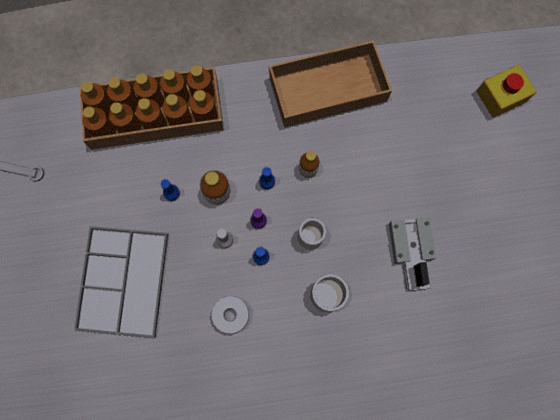

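View pics/scene0.png

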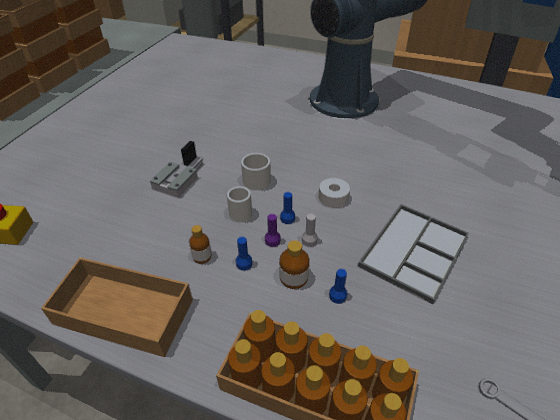

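The top view shows the caddy on the left (78–168, 228–337), with its cells on the left side and the widest one at the bottom. The guide is at (412,240) and the fin at (420,274). The small bottle is at (310,162), the small puck at (312,233) and the aluminium bell at (224,238). The large bottle (214,185), large puck (330,293), roll (230,315) and the coloured bells are bystanders.

```bash
cat > m.py <<'E'
from h import *
from scipy.optimize import least_squares
T=np.load("top0.npy");S=np.load("scene0.npy");C=np.load("topc.npy")
print("table z",np.nanmedian(T[330:400,400:540,2]),np.nanmedian(T[380:400,150:300,2]))
def win(P,u0,u1,v0,v1,z0,z1):
    Q=P[v0:v1,u0:u1].reshape(-1,3); return Q[(Q[:,2]>z0)&(Q[:,2]<z1)]
def circ(Q,r):
    s=least_squares(lambda p:np.hypot(*(Q[:,:2]-p).T)-r,Q[:,:2].mean(0)-[.0,0],loss="soft_l1",f_scale=.002); return s.x
for n,w,z in[("bottleS",(295,325,145,182),(.07,.1)),("bottleL",(195,235,165,208),(.08,.11)),("puckS",(293,332,213,253),(.055,.066)),("puckL",(305,355,270,318),(.055,.066)),("bell",(212,238,223,252),(.06,.08)),("roll",(205,255,290,340),(.026,.04)),("blueA",(155,182,175,203),(.06,.08)),("blueB",(257,278,163,190),(.06,.08)),("purple",(248,270,205,230),(.06,.08)),("blueC",(250,272,243,268),(.06,.08))]:
    Q=win(T,*w,*z)
    r=cv2.minEnclosingCircle(Q[:,:2].astype(np.float32)) if len(Q) else None
    print(n,len(Q),Q.mean(0).round(4),"enc",np.round(r[0],4),round(r[1],4))
for n,w,z in[("guide",(380,445,205,275),(.021,.032)),("fin",(400,440,250,300),(.052,.075)),("plate",(395,440,250,300),(.012,.024)),("caddy",(65,180,215,350),(.0105,.019))]:
    Q=win(T,*w,*z); r=cv2.minAreaRect((Q[:,:2]*1000).astype(np.float32)); print(n,len(Q),np.round(r,1) if 0 else r,np.median(Q[:,2]))
# scene bands
for n,w in[("bottleS",(185,215,222,266)),("puckS",(224,256,184,224)),("bell",(300,322,210,248))]:
    Q=win(S,*w,.02,.12); print(n,"scene zmax",np.percentile(Q[:,2],98))
    for z in ((.02,.05),(.05,.058),(.04,.06)):
        q=Q[(Q[:,2]>z[0])&(Q[:,2]<z[1])]; print(z,len(q),circ(q,{"bottleS":.019,"puckS":.025,"bell":.009}[n]).round(4))
E
python3 m.py; python3 -c "
import cv2;i=cv2.imread('pics/top0.png');a=cv2.resize(i[210:300,370:460],None,fx=6,fy=6,interpolation=2);cv2.imwrite('pics/g0.png',a)"
```

```text
table z 0.00023516794987687994 -0.00048418040210540525
bottleS 96 [ 0.6985 -0.0918  0.0808] enc [ 0.6997 -0.0923] 0.0101
bottleL 160 [0.6799 0.0921 0.0906] enc [0.6816 0.0925] 0.013
puckS 221 [ 0.5644 -0.0743  0.0596] enc [ 0.5647 -0.0746] 0.0251
puckL 315 [ 0.4497 -0.0887  0.0596] enc [ 0.4499 -0.0887] 0.0334
bell 87 [0.5826 0.0885 0.0688] enc [0.5834 0.0887] 0.0091
roll 944 [0.4392 0.0955 0.0314] enc [0.4395 0.0963] 0.0343
blueA 81 [0.689  0.1791 0.0684] enc [0.6901 0.1796] 0.0092
blueB 80 [ 0.6855 -0.0079  0.0695] enc [ 0.6862 -0.0085] 0.009
purple 79 [0.6105 0.0196 0.0692] enc [0.6054 0.0194] 0.0066
blueC 85 [0.5402 0.0249 0.0693] enc [0.5407 0.0244] 0.0091
guide 1259 ((513.9365234375, -265.4458923339844), (76.00947570800781, 107.61561584472656), 87.9636459350586) 0.02617211495553695
fin 196 ((457.630126953125, -261.8219299316406), (13.606782913208008, 40.610050201416016), 88.60298919677734) 0.06391715833183875
plate 532 ((469.6797790527344, -261.07086181640625), (75.88101196289062, 76.00859069824219), 83.39009094238281) 0.01838317945066481
caddy 1190 ((532.1392822265625, 292.66455078125), (153.95660400390625, 200.15264892578125), 76.33201599121094) 0.01337246024806682
bottleS scene zmax 0.08302125823127028
(0.02, 0.05) 237 [ 0.7007 -0.0897]
(0.05, 0.058) 107 [ 0.6974 -0.0919]
(0.04, 0.06) 227 [ 0.6984 -0.0913]
puckS scene zmax 0.06120197315887355
(0.02, 0.05) 369 [ 0.5648 -0.0703]
(0.05, 0.058) 122 [ 0.5654 -0.0695]
(0.04, 0.06) 350 [ 0.5653 -0.0697]
bell scene zmax 0.09235125696288163
(0.02, 0.05) 128 [0.583  0.0926]
(0.05, 0.058) 25 [0.5818 0.0926]
(0.04, 0.06) 64 [0.582  0.0924]
```

View pics/g0.png

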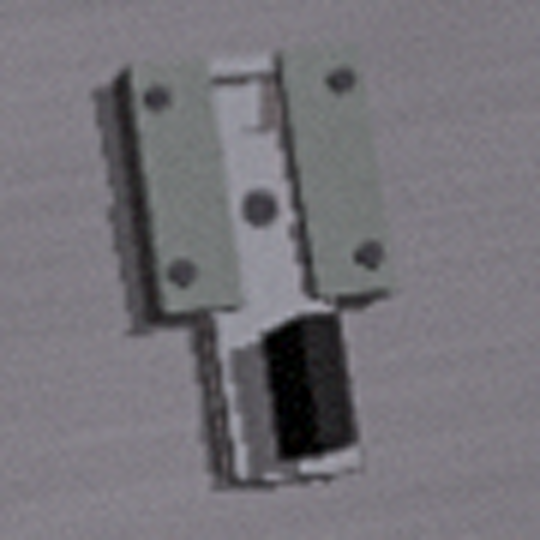

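The guide close-up shows the slot running bottom to top. The fin is at about crop (310,385), just outside the guide's mouth, with the plate lying on the tongue. I'll refine the angles and start moving.

```bash
cat >> h.py <<'E'
def go(p,yaw=None):
    "tool-frame shift (cm) to p [TCP] and twist (deg) to tool-x yaw (mod 180); twist first"
    o=robot.get_obs(); from scipy.spatial.transform import Rotation as R
    M=R.from_quat(o["tool_rot"]).as_matrix(); y=np.degrees(np.arctan2(M[1,0],M[0,0])); t=0
    if yaw is not None: t=-((yaw-y+90)%180-90)
    M2=M@R.from_euler("z",t,degrees=True).as_matrix()
    print("t",round(o["time"],1),"pos",o["position"].round(4),"yaw",y.round(2),"q6",o["q"][5].round(2),"grip",round(o["grip_width"],4),"-> twist",np.round(t,2),"shift cm",(M2.T@(np.array(p)-o["position"])*100).round(2),"tilt",M[2].round(4))
E
python3 - <<'E'
from h import *
T=np.load("top0.npy")
def win(u0,u1,v0,v1,z0,z1):
    Q=T[v0:v1,u0:u1].reshape(-1,3); return Q[(Q[:,2]>z0)&(Q[:,2]<z1)]
Q=win(380,445,205,275,.022,.031); Q=Q[Q[:,0]>.485]; print("guide",cv2.minAreaRect((Q[:,:2]*1000).astype(np.float32)),len(Q))
go([.458,-.262,.24],178.6)
E
python3 -m pendant '[{"jaw":1,"linear":[0,0,0],"twist":-5.1},{"jaw":1,"linear":[0,0,0],"twist":-5.1},{"jaw":1,"linear":[0,0,0],"twist":-5.1},{"jaw":1,"linear":[-3.4,-2,0],"twist":0},{"jaw":1,"linear":[-3.4,-2,0],"twist":0},{"jaw":1,"linear":[-3.4,-2,0],"twist":0},{"jaw":1,"linear":[-3.4,-2,0],"twist":0},{"jaw":1,"linear":[-3.4,-2,0],"twist":0},{"jaw":1,"linear":[-3.4,-2,0],"twist":0},{"jaw":1,"linear":[-3.4,-2,0],"twist":0},{"jaw":1,"linear":[-3.4,-2,0],"twist":0},{"jaw":1,"linear":[0,-4,0],"twist":0}]'
```

```text
guide ((526.9296875, -266.0010986328125), (76.39707946777344, 81.0243148803711), 87.01649475097656) 1188
t 0.1 pos [0.1795 0.598  0.2387] yaw 163.28 q6 -0.18 grip 0.0872 -> twist -15.32 shift cm [-2.995e+01 -8.530e+01 -1.000e-02] tilt [ 3.0e-04 -1.9e-03 -1.0e+00]
time: 1.1
position: [0.4546, 0.3929, 0.2394]
tool_rot: [0.013, 1.0, 0.002, 0.004]
ft_force: [1.7, 0.4, 0.3]
grip_width: 0.0871
grip_force: 0.0
```

```bash
python3 -m pendant '[{"jaw":1,"linear":[0,-4.1,0],"twist":0},{"jaw":1,"linear":[0,-4.1,0],"twist":0},{"jaw":1,"linear":[0,-4.1,0],"twist":0},{"jaw":1,"linear":[0,-4.1,0],"twist":0},{"jaw":1,"linear":[0,-4.1,0],"twist":0},{"jaw":1,"linear":[0,-4.1,0],"twist":0},{"jaw":1,"linear":[0,-4.1,0],"twist":0},{"jaw":1,"linear":[0,-4.1,0],"twist":0},{"jaw":1,"linear":[0,-4.1,0],"twist":0},{"jaw":1,"linear":[0,-4.1,0],"twist":0},{"jaw":1,"linear":[0,-4.1,0],"twist":0},{"jaw":1,"linear":[0,-4.1,0],"twist":0}]' >/dev/null; python3 -m pendant '[{"jaw":1,"linear":[0,-4.1,0],"twist":0.9},{"jaw":1,"linear":[0,-4.1,0],"twist":0.9},{"jaw":1,"linear":[0,-4.1,0],"twist":0},{"jaw":1,"linear":[0,-4.1,0],"twist":0},{"jaw":1,"linear":[0,0,0],"twist":0},{"jaw":1,"linear":[0,0,0],"twist":0},{"jaw":1,"linear":[0,0,0],"twist":0}]'
python3 - <<'E'
from h import *
c=cams.camera("wrist"); P=cloud(c); np.save("w1.npy",P); cv2.imwrite("pics/w1.png",c["color"]); print(np.linalg.inv(c["view"])[:3].round(3))
go([.458,-.262,.24],177)
z=P[...,2]
for n,m in(("top",(z>.022)&(z<.031)&(P[...,0]>.48)),("fin",(z>.059)&(z<.07)&(P[...,1]<-.2))):
    Q=P[m]; print(n,len(Q),cv2.minAreaRect((Q[:,:2]*1000).astype(np.float32)) if len(Q)>5 else 0)
E
```

```text
time: 2.68
position: [0.4266, -0.2632, 0.239]
tool_rot: [0.029, 1.0, 0.001, -0.001]
ft_force: [0.4, 0.8, -0.0]
grip_width: 0.0871
grip_force: 0.0
[[ 0.058  0.969  0.239  0.361]
 [ 0.998 -0.057 -0.012 -0.26 ]
 [ 0.002  0.239 -0.971  0.385]]
t 2.7 pos [ 0.4267 -0.2624  0.2391] yaw 176.8 q6 -2.29 grip 0.0872 -> twist -0.2 shift cm [-3.13  0.2  -0.1 ] tilt [ 0.0015  0.0018 -1.    ]
top 1346 ((525.6790771484375, -263.8343811035156), (75.18244934082031, 81.23567199707031), 87.09063720703125)
fin 412 ((456.749755859375, -259.98773193359375), (10.882010459899902, 40.755767822265625), 86.6379623413086)
```

View pics/w1.png

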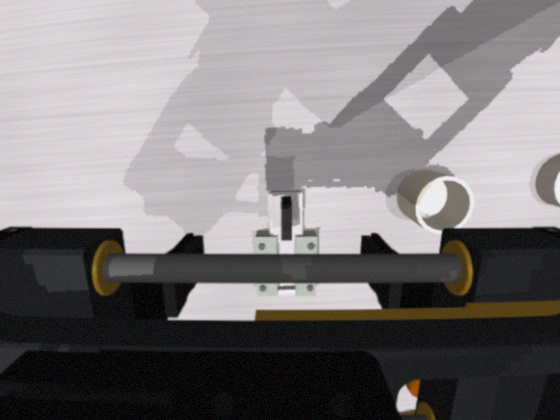

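The wrist view shows the fin at (287,215), between the fingers. The large puck, at (435,203), is clear of them. Next I go down over the fin.

```bash
python3 -m pendant '[{"jaw":0.6,"linear":[-3.02,0.35,0],"twist":-0.2},{"jaw":0.6,"linear":[0,0,4],"twist":0},{"jaw":0.6,"linear":[0,0,4],"twist":0},{"jaw":0.6,"linear":[0,0,4],"twist":0},{"jaw":0.6,"linear":[0,0,3],"twist":0},{"jaw":0.6,"linear":[0,0,0],"twist":0},{"jaw":0.6,"linear":[0,0,0],"twist":0},{"jaw":0.6,"linear":[0,0,0],"twist":0}]'
python3 - <<'E'
from h import *
c=cams.camera("wrist"); P=cloud(c); cv2.imwrite("pics/w2.png",c["color"])
go([.457,-.2605,.049],177)
z=P[...,2]
for n,m in(("top",(z>.022)&(z<.031)&(P[...,0]>.49)),("fin",(z>.059)&(z<.07)&(P[...,1]<-.23)&(P[...,1]>-.29)&(P[...,0]>.42)&(P[...,0]<.49))):
    Q=P[m]; print(n,len(Q),cv2.minAreaRect((Q[:,:2]*1000).astype(np.float32)) if len(Q)>5 else 0)
E
```

```text
time: 3.4
position: [0.4586, -0.2617, 0.091]
tool_rot: [0.026, 1.0, -0.001, 0.001]
ft_force: [0.1, 1.0, 0.3]
grip_width: 0.0523
grip_force: 0.0
t 3.5 pos [ 0.459  -0.2623  0.0916] yaw 177.05 q6 -2.25 grip 0.053 -> twist 0.05 shift cm [0.22 0.18 4.26] tilt [-0.0031 -0.0025 -1.    ]
top 1766 ((514.3919677734375, -262.75091552734375), (75.03376007080078, 22.35576820373535), 87.2315673828125)
fin 953 ((450.2301330566406, -259.89093017578125), (11.702800750732422, 27.39130401611328), 87.17411804199219)
```

View pics/w2.png

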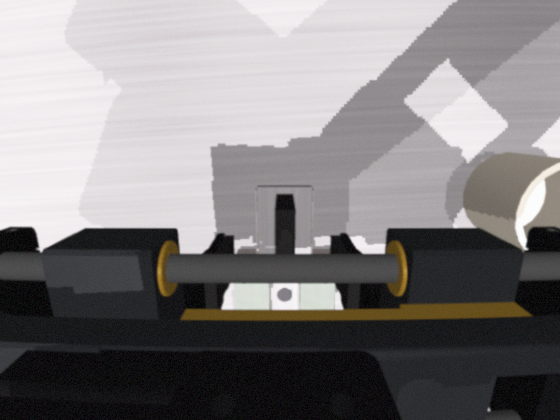

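The fin is centred between the fingers, at (285,215). I lower and close.

```bash
python3 -m pendant '[{"jaw":0.6,"linear":[0.2,0.2,2.2],"twist":0},{"jaw":0.6,"linear":[0,0,2],"twist":0},{"jaw":0.4,"linear":[0,0,0],"twist":0},{"jaw":0.4,"linear":[0,0,0],"twist":0}]' 15 >/dev/null
python3 -c "
from h import *
go([.457,-.26,.049],177)"
python3 -m pendant '[{"jaw":0,"linear":[0,0,0],"twist":0},{"jaw":0,"linear":[0,0,0],"twist":0},{"jaw":0,"linear":[0,0,0],"twist":0},{"jaw":0,"linear":[0,0,0],"twist":0},{"jaw":0,"linear":[0,0,0],"twist":0},{"jaw":0,"linear":[0,0,0],"twist":0}]' 15
```

```text
t 3.8 pos [ 0.4563 -0.2602  0.049 ] yaw 176.99 q6 -2.25 grip 0.0449 -> twist -0.01 shift cm [-0.07  0.03 -0.  ] tilt [-0.0014 -0.0011 -1.    ]
time: 4.28
position: [0.4559, -0.26, 0.048]
tool_rot: [0.026, 1.0, -0.0, 0.0]
ft_force: [-0.1, 0.3, 3.1]
grip_width: 0.0117
grip_force: 15.0
```

```bash
python3 -m pendant '[{"jaw":0,"linear":[0.3,0,-0.04],"twist":0},{"jaw":0,"linear":[0.5,0,0],"twist":0},{"jaw":0,"linear":[0.6,0,0],"twist":0},{"jaw":0,"linear":[0.6,0,0],"twist":0}]' 25; python3 -m pendant '[{"jaw":0,"linear":[0.6,0,0],"twist":0},{"jaw":0,"linear":[0.6,0,0],"twist":0},{"jaw":0,"linear":[0.6,0,0],"twist":0},{"jaw":0,"linear":[0.6,0,0],"twist":0},{"jaw":0,"linear":[0.6,0,0],"twist":0},{"jaw":0,"linear":[0,0,0],"twist":0}]'; python3 -c "
from h import *
o=robot.get_obs();print(o['moment'])
go([.381,-.256,.049],177)"
```

```text
time: 4.62
position: [0.4356, -0.2591, 0.048]
tool_rot: [0.026, 1.0, -0.0, 0.001]
ft_force: [1.7, 0.7, 0.6]
grip_width: 0.0119
grip_force: 25.0
time: 5.12
position: [0.4041, -0.2569, 0.048]
tool_rot: [0.027, 1.0, 0.001, -0.001]
ft_force: [-2.3, -1.2, 3.4]
grip_width: 0.0116
grip_force: 25.0
[-0.23582776  0.27763162 -0.04164242]
t 5.1 pos [ 0.4041 -0.2569  0.048 ] yaw 176.95 q6 -2.32 grip 0.0116 -> twist -0.05 shift cm [ 2.31 -0.03 -0.09] tilt [ 0.0018  0.001  -1.    ]
```

```bash
python3 -m pendant '[{"jaw":0,"linear":[0.6,0,0],"twist":0},{"jaw":0,"linear":[0.6,0,0],"twist":0},{"jaw":0,"linear":[0.6,0,0],"twist":0},{"jaw":0,"linear":[0.6,0,0],"twist":0},{"jaw":0,"linear":[0.4,0,0],"twist":0},{"jaw":0,"linear":[0,0,0],"twist":0},{"jaw":0,"linear":[0,0,-1],"twist":0},{"jaw":0,"linear":[0,0,-3],"twist":0},{"jaw":0,"linear":[0,0,-3],"twist":0},{"jaw":0,"linear":[0,0,-3],"twist":0},{"jaw":0,"linear":[0,0,0],"twist":0},{"jaw":0,"linear":[0,0,0],"twist":0}]' 40
python3 - <<'E'
from h import *
c=cams.camera("wrist"); P=cloud(c); cv2.imwrite("pics/w3.png",c["color"]);np.save("w3.npy",P)
# caddy frame from rect: corners
T=np.load("top0.npy");S=np.load("scene0.npy")
for A in(T,S):
    z=A[...,2]; m=(z>.0105)&(z<.019)&(A[...,1]>.19)&(A[...,1]<.4)&(A[...,0]>.4)&(A[...,0]<.66)
    print(cv2.minAreaRect((A[m][:,:2]*1000).astype(np.float32)),np.median(z[m]))
go([.43,-.2,.2],177)
E
```

```text
time: 6.12
position: [0.3779, -0.2559, 0.1489]
tool_rot: [0.026, 1.0, -0.001, 0.001]
ft_force: [-0.2, -0.3, -2.2]
grip_width: 0.0116
grip_force: 40.0
((532.1392822265625, 292.66455078125), (153.95660400390625, 200.15264892578125), 76.33201599121094) 0.01337246024806682
((531.8081665039062, 296.65948486328125), (153.6246337890625, 203.10781860351562), 76.6660385131836) 0.013568012545508434
t 6.2 pos [ 0.3772 -0.2551  0.1478] yaw 176.99 q6 -2.36 grip 0.0118 -> twist -0.01 shift cm [-4.98  5.79 -5.22] tilt [ 1.e-03  7.e-04 -1.e+00]
```

View pics/w3.png

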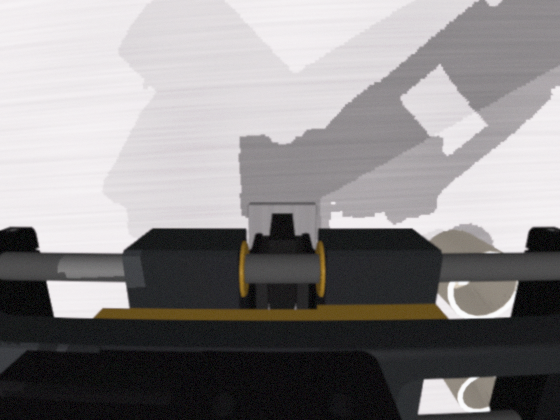

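The slide came free and hangs straight in the fingers, at (283,225). I carry it over to the caddy.

```bash
python3 -m pendant '[{"jaw":0,"linear":[0,0,-3],"twist":0},{"jaw":0,"linear":[-0.64,1,-2],"twist":0},{"jaw":0,"linear":[-0.64,2.5,0],"twist":0},{"jaw":0,"linear":[-0.64,3.7,0],"twist":0},{"jaw":0,"linear":[-0.64,3.7,0],"twist":0},{"jaw":0,"linear":[-0.64,3.7,0],"twist":0},{"jaw":0,"linear":[-0.64,3.7,0],"twist":0},{"jaw":0,"linear":[-0.64,3.7,0],"twist":0},{"jaw":0,"linear":[-0.64,3.7,0],"twist":0},{"jaw":0,"linear":[-0.64,3.7,0],"twist":0},{"jaw":0,"linear":[-0.64,3.7,0],"twist":0},{"jaw":0,"linear":[-0.64,3.7,0],"twist":0}]' >/dev/null;  python3 -m pendant '[{"jaw":0,"linear":[-0.64,3.7,0],"twist":0},{"jaw":0,"linear":[-0.64,3.7,0],"twist":0},{"jaw":0,"linear":[-0.64,3.5,0],"twist":0},{"jaw":0,"linear":[-0.64,2.5,0],"twist":0},{"jaw":0,"linear":[0,1,0],"twist":0},{"jaw":0,"linear":[0,0,0],"twist":3.5},{"jaw":0,"linear":[0,0,0],"twist":3.5},{"jaw":0,"linear":[0,0,0],"twist":3.5},{"jaw":0,"linear":[0,0,0],"twist":0},{"jaw":0,"linear":[0,0,0],"twist":0},{"jaw":0,"linear":[0,0,0],"twist":0}]' 
python3 - <<'E'
from h import *
c=cams.camera("wrist"); P=cloud(c); cv2.imwrite("pics/w4.png",c["color"]);np.save("w4.npy",P)
go([.493,.2628,.06],166.5)
z=P[...,2]; m=(z>.0095)&(z<.02)&(P[...,1]>.15); Q=P[m]; print(len(Q),cv2.minAreaRect((Q[:,:2]*1000).astype(np.float32)))
E
```

```text
time: 8.08
position: [0.4999, 0.2498, 0.1968]
tool_rot: [0.117, 0.993, -0.001, -0.001]
ft_force: [-0.1, -1.1, -1.7]
grip_width: 0.0116
grip_force: 40.0
t 8.1 pos [0.5001 0.2499 0.1972] yaw 166.51 q6 -1.07 grip 0.0115 -> twist 0.01 shift cm [ 0.97  1.1  13.72] tilt [ 0.0017 -0.001  -1.    ]
2255 ((492.17236328125, 303.88916015625), (152.60313415527344, 117.47816467285156), 76.00904083251953)
```

View pics/w4.png

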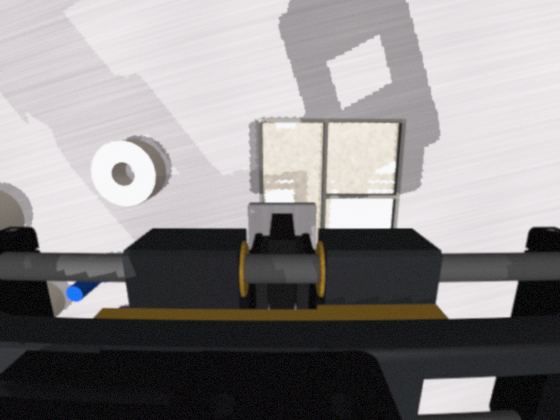

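Over the caddy, the long compartment's near end shows at (295,160), left of the cells. The fit agrees with the top view to within 1 mm. I lower the slide.

```bash
python3 -m pendant '[{"jaw":0,"linear":[0.97,1.1,0],"twist":0.3},{"jaw":0,"linear":[0,0,3.5],"twist":0},{"jaw":0,"linear":[0,0,3.5],"twist":0},{"jaw":0,"linear":[0,0,3],"twist":0},{"jaw":0,"linear":[0,0,2],"twist":0},{"jaw":0,"linear":[0,0,1],"twist":0},{"jaw":0,"linear":[0,0,0.7],"twist":0},{"jaw":0,"linear":[0,0,0.4],"twist":0},{"jaw":0,"linear":[0,0,0.3],"twist":0},{"jaw":0,"linear":[0,0,0.3],"twist":0},{"jaw":0,"linear":[0,0,0.3],"twist":0},{"jaw":0,"linear":[0,0,0],"twist":0}]'; python3 -c "
from h import *
go([.4927,.2627,.042],166.2)"
```

```text
time: 9.13
position: [0.4941, 0.2635, 0.0483]
tool_rot: [0.12, 0.993, 0.0, 0.0]
ft_force: [-0.7, 0.5, -1.9]
grip_width: 0.0115
grip_force: 40.0
t 9.1 pos [0.4941 0.2635 0.0483] yaw 166.18 q6 -1.04 grip 0.0115 -> twist -0.02 shift cm [ 0.12 -0.11  0.63] tilt [-7.e-04  4.e-04 -1.e+00]
```

```bash
python3 -m pendant '[{"jaw":0,"linear":[0.1,-0.1,0.2],"twist":0},{"jaw":0,"linear":[0,0,0.2],"twist":0},{"jaw":0,"linear":[0,0,0.1],"twist":0},{"jaw":0,"linear":[0,0,0.1],"twist":0},{"jaw":0,"linear":[0,0,0],"twist":0}]' 20
```

```text
time: 9.55
position: [0.4926, 0.2627, 0.0421]
tool_rot: [0.12, 0.993, 0.0, 0.0]
ft_force: [0.1, -0.3, -1.2]
grip_width: 0.0121
grip_force: 20.0
```

```bash
python3 -m pendant '[{"jaw":0,"linear":[0,0,0.07],"twist":0},{"jaw":0,"linear":[0,0,0],"twist":0}]';python3 -m pendant '[{"jaw":0,"linear":[0,0,0.07],"twist":0},{"jaw":0,"linear":[0,0,0],"twist":0}]'
```

```text
time: 9.72
position: [0.4926, 0.2627, 0.042]
tool_rot: [0.12, 0.993, 0.0, 0.0]
ft_force: [-1.6, -0.9, 4.5]
grip_width: 0.0118
grip_force: 20.0
time: 9.88
position: [0.4926, 0.2627, 0.042]
tool_rot: [0.12, 0.993, 0.0, 0.0]
ft_force: [-2.9, -2.2, 10.0]
grip_width: 0.0117
grip_force: 20.0
```

```bash
python3 -m pendant '[{"jaw":0,"linear":[0,0,-0.12],"twist":0},{"jaw":0.4,"linear":[0,0,0],"twist":0},{"jaw":0.4,"linear":[0,0,0],"twist":0},{"jaw":0.4,"linear":[0,0,0],"twist":0},{"jaw":0.4,"linear":[0,0,-1],"twist":0},{"jaw":0.4,"linear":[0,0,-4],"twist":0},{"jaw":0.4,"linear":[0,0,-4],"twist":0},{"jaw":0.4,"linear":[0,0,-4],"twist":0},{"jaw":0.4,"linear":[-2.4,-3.2,0],"twist":0},{"jaw":0.4,"linear":[-2.4,-3.2,0],"twist":0},{"jaw":0.4,"linear":[-2.4,-3.2,0],"twist":0},{"jaw":0.4,"linear":[-1.5,-3.2,0],"twist":0}]' 15;python3 -m pendant '[{"jaw":0.5,"linear":[0,-1.8,0],"twist":0},{"jaw":0.5,"linear":[0,0,0],"twist":0},{"jaw":0.5,"linear":[0,0,0],"twist":0},{"jaw":0.5,"linear":[0,0,0],"twist":0}]'
cat > look.py <<'E'
import sys
from h import *
n,x,y,z0,z1,r,zt,yaw=sys.argv[1],*map(float,sys.argv[2:])
c=cams.camera("wrist"); P=cloud(c); cv2.imwrite(f"pics/{n}.png",c["color"])
m=(P[...,2]>z0)&(P[...,2]<z1)&(np.hypot(P[...,0]-x,P[...,1]-y)<r); Q=P[m][:,:2]
(cx,cy),R=cv2.minEnclosingCircle(Q.astype(np.float32)); print(len(Q),"centre",round(cx,4),round(cy,4),"R",round(R,4),"mean",Q.mean(0).round(4),c["color"][m].mean(0).round())
go([cx,cy,zt],yaw)
E
python3 look.py w5 .5825 .0907 .062 .078 .02 .05 166.2
```

```text
time: 10.88
position: [0.5489, 0.116, 0.1732]
tool_rot: [0.12, 0.993, 0.0, 0.002]
ft_force: [1.3, -0.7, 0.2]
grip_width: 0.035
grip_force: 0.0
time: 11.22
position: [0.5421, 0.1007, 0.1721]
tool_rot: [0.12, 0.993, 0.0, 0.0]
ft_force: [-0.2, -0.1, -0.7]
grip_width: 0.0436
grip_force: 0.0
114 centre 0.5783 0.0911 R 0.008 mean [0.5751 0.092 ] [139. 139. 146.]
t 11.3 pos [0.542  0.1012 0.172 ] yaw 166.23 q6 -1.35 grip 0.0431 -> twist 0.03 shift cm [-3.76 -0.12 12.2 ] tilt [-1.e-04  5.e-04 -1.e+00]
```

View pics/w5.png

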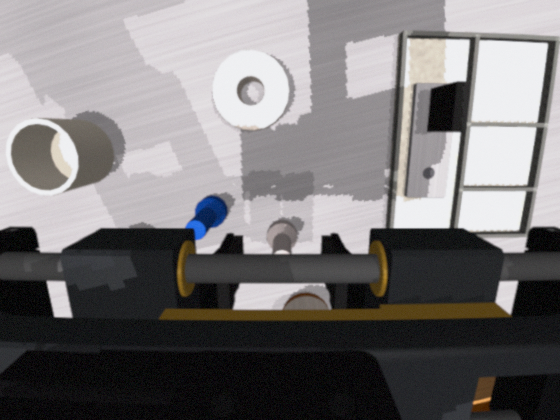

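The slide lies flat in the long compartment, at (428,140). The aluminium bell is centred at (282,238) and the blue one at (205,215) is clear of the left finger.

```bash
python3 -m pendant '[{"jaw":0.5,"linear":[-4.05,-0.05,0],"twist":0},{"jaw":0.5,"linear":[0,0,4],"twist":0},{"jaw":0.5,"linear":[0,0,4],"twist":0},{"jaw":0.5,"linear":[0,0,2.8],"twist":0},{"jaw":0.5,"linear":[0,0,1.4],"twist":0},{"jaw":0.5,"linear":[0,0,0],"twist":0},{"jaw":0.5,"linear":[0,0,0],"twist":0}]'
python3 look.py w6 .5825 .0907 .035 .078 .02 .05 166.2
python3 -m pendant '[{"jaw":0,"linear":[0,0,0],"twist":0},{"jaw":0,"linear":[0,0,0],"twist":0},{"jaw":0,"linear":[0,0,0],"twist":0},{"jaw":0,"linear":[0,0,0],"twist":0},{"jaw":0,"linear":[0,0,0],"twist":0}]' 20
python3 -c "
from h import *
# bell cell: caddy pose
c=np.array([.5313,.2943]);a=np.radians(-13.8);R=np.array([[np.cos(a),-np.sin(a)],[np.sin(a),np.cos(a)]])
for n,x in(('puck',-.057),('bottle',.013),('bell',.07)): print(n,c+R@[x,.032])
p=c+R@[.07,.032]; go([*p,.15],166.2)"
```

```text
time: 11.85
position: [0.5809, 0.0913, 0.0491]
tool_rot: [0.119, 0.993, -0.0, -0.001]
ft_force: [0.4, 0.5, -0.5]
grip_width: 0.0436
grip_force: 0.0
1003 centre 0.5821 0.0902 R 0.0096 mean [0.5815 0.0906] [145. 146. 156.]
t 11.9 pos [0.5819 0.0911 0.0503] yaw 166.28 q6 -1.37 grip 0.0434 -> twist 0.08 shift cm [-0.04 -0.09  0.03] tilt [-1.e-03  3.e-04 -1.e+00]
time: 12.32
position: [0.5818, 0.0899, 0.0505]
tool_rot: [0.12, 0.993, 0.0, 0.001]
ft_force: [0.7, 1.7, 0.1]
grip_width: 0.0176
grip_force: 0.3
puck [0.48357842 0.3389727 ]
bottle [0.55155782 0.32227536]
bell [0.60691247 0.30867895]
t 12.3 pos [0.5818 0.0899 0.0505] yaw 166.18 q6 -1.37 grip 0.0176 -> twist -0.02 shift cm [ 2.76 21.85 -9.95] tilt [-1.3e-03  3.0e-04 -1.0e+00]
```

```bash
python3 -m pendant '[{"jaw":0,"linear":[0,0,0],"twist":0},{"jaw":0,"linear":[0,0,0],"twist":0},{"jaw":0,"linear":[0,0,-1],"twist":0},{"jaw":0,"linear":[0,0,-3],"twist":0},{"jaw":0,"linear":[0,0,-4],"twist":0},{"jaw":0,"linear":[0,0,-2],"twist":0},{"jaw":0,"linear":[0.46,3,0],"twist":0},{"jaw":0,"linear":[0.46,3.7,0],"twist":0},{"jaw":0,"linear":[0.46,3.7,0],"twist":0},{"jaw":0,"linear":[0.46,3.7,0],"twist":0},{"jaw":0,"linear":[0.46,3.7,0],"twist":0},{"jaw":0,"linear":[0.46,3.2,0],"twist":0}]' 30
python3 -m pendant '[{"jaw":0,"linear":[0,0.85,0],"twist":0},{"jaw":0,"linear":[0,0,0],"twist":0},{"jaw":0,"linear":[0,0,0],"twist":0}]'
python3 - <<'E'
from h import *
c=cams.camera("wrist"); P=cloud(c); cv2.imwrite("pics/w7.png",c["color"]);np.save("w7.npy",P)
go([.6069,.3087,.054],166.2)
E
```

```text
time: 13.32
position: [0.6044, 0.3028, 0.1501]
tool_rot: [0.12, 0.993, 0.0, -0.0]
ft_force: [1.4, -0.6, -1.8]
grip_width: 0.0164
grip_force: 30.0
time: 13.57
position: [0.6061, 0.3083, 0.1494]
tool_rot: [0.12, 0.993, -0.001, -0.001]
ft_force: [1.0, -0.8, -1.7]
grip_width: 0.0166
grip_force: 30.0
t 13.6 pos [0.6061 0.3074 0.1494] yaw 166.17 q6 -1.02 grip 0.0163 -> twist -0.03 shift cm [-0.05  0.16  9.54] tilt [ 0.0013 -0.0019 -1.    ]
```

View pics/w7.png

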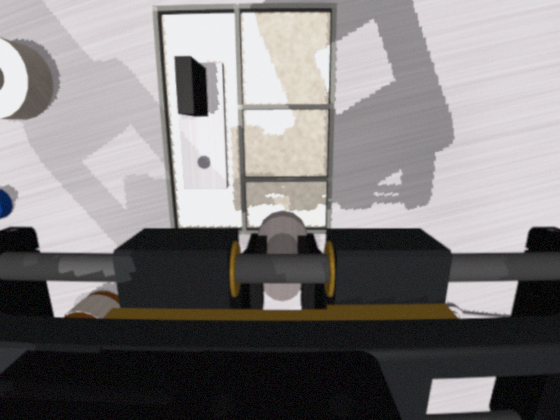

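The bell is held upright, with the narrowest cell just ahead of it at (285,205). I lower it.

```bash
python3 -m pendant '[{"jaw":0,"linear":[-0.05,0.1,3],"twist":0},{"jaw":0,"linear":[0,0,3],"twist":0},{"jaw":0,"linear":[0,0,1.5],"twist":0},{"jaw":0,"linear":[0,0,0.8],"twist":0},{"jaw":0,"linear":[0,0,0.5],"twist":0},{"jaw":0,"linear":[0,0,0.4],"twist":0},{"jaw":0,"linear":[0,0,0.2],"twist":0},{"jaw":0,"linear":[0,0,0],"twist":0},{"jaw":0,"linear":[0,0,0],"twist":0}]'
python3 -c "
from h import *
go([.6069,.3087,.0545],166.2)"
```

```text
time: 14.37
position: [0.6082, 0.3097, 0.0568]
tool_rot: [0.12, 0.993, 0.0, 0.001]
ft_force: [0.8, -0.6, -1.0]
grip_width: 0.0163
grip_force: 30.0
t 14.4 pos [0.6082 0.3097 0.0568] yaw 166.18 q6 -1.02 grip 0.0163 -> twist -0.02 shift cm [ 0.1  -0.13  0.23] tilt [-1.6e-03  9.0e-04 -1.0e+00]
```

```bash
python3 -m pendant '[{"jaw":0,"linear":[0,-0.1,0.1],"twist":0},{"jaw":0,"linear":[0,0,0.08],"twist":0},{"jaw":0,"linear":[0,0,0],"twist":0}]'; python3 -m pendant '[{"jaw":0,"linear":[0,0,0.07],"twist":0},{"jaw":0,"linear":[0,0,0],"twist":0}]'
```

```text
time: 14.62
position: [0.6075, 0.3087, 0.0544]
tool_rot: [0.12, 0.993, 0.0, 0.0]
ft_force: [0.8, -0.9, -0.1]
grip_width: 0.0164
grip_force: 30.0
time: 14.78
position: [0.6076, 0.3088, 0.0544]
tool_rot: [0.12, 0.993, 0.0, 0.0]
ft_force: [-2.1, 0.2, 4.7]
grip_width: 0.0167
grip_force: 30.0
```

```bash
python3 -m pendant '[{"jaw":0,"linear":[0,0,-0.07],"twist":0},{"jaw":0.35,"linear":[0,0,0],"twist":0},{"jaw":0.35,"linear":[0,0,0],"twist":0},{"jaw":0.35,"linear":[0,0,0],"twist":0},{"jaw":0.35,"linear":[0,0,-1],"twist":0},{"jaw":0.35,"linear":[0,0,-4],"twist":0},{"jaw":0.35,"linear":[0,0,-4],"twist":0},{"jaw":0.35,"linear":[0,0,-2],"twist":0},{"jaw":0.6,"linear":[-1.5,-3.66,0],"twist":0},{"jaw":0.6,"linear":[-1.5,-3.66,0],"twist":0},{"jaw":0.6,"linear":[-1.5,-3.66,0],"twist":0},{"jaw":0.6,"linear":[-1.5,-3.66,0],"twist":0}]' 15;python3 -m pendant '[{"jaw":0.6,"linear":[-1.5,-3.66,0],"twist":0},{"jaw":0.6,"linear":[-1.5,-3.66,0],"twist":0},{"jaw":0.6,"linear":[-1.5,-3.66,0],"twist":0},{"jaw":0.6,"linear":[-1.5,-3.66,0],"twist":0},{"jaw":0.6,"linear":[-1.5,-3.66,0],"twist":0},{"jaw":0.6,"linear":[-1.5,-3.66,0],"twist":0},{"jaw":0.6,"linear":[0,0,0],"twist":0},{"jaw":0.6,"linear":[0,0,0],"twist":0},{"jaw":0.6,"linear":[0,0,0],"twist":0}]' >/dev/null
python3 look.py w8 .6987 -.0903 .015 .095 .03 .038 166.2
python3 - <<'E'
from h import *
c=cams.camera("top");cv2.imwrite("pics/top1.png",c["color"]);P=cloud(c)
E
```

```text
time: 15.78
position: [0.6307, 0.151, 0.1651]
tool_rot: [0.12, 0.993, 0.0, 0.001]
ft_force: [1.7, 0.2, 0.5]
grip_width: 0.048
grip_force: 0.0
1333 centre 0.699 -0.0911 R 0.0192 mean [ 0.6892 -0.0887] [ 44.  99. 149.]
t 16.6 pos [ 0.6651 -0.0816  0.1641] yaw 166.21 q6 -1.62 grip 0.0525 -> twist 0.01 shift cm [-3.53 -0.13 12.61] tilt [ 8.e-04  6.e-04 -1.e+00]
```

View pics/w8.png

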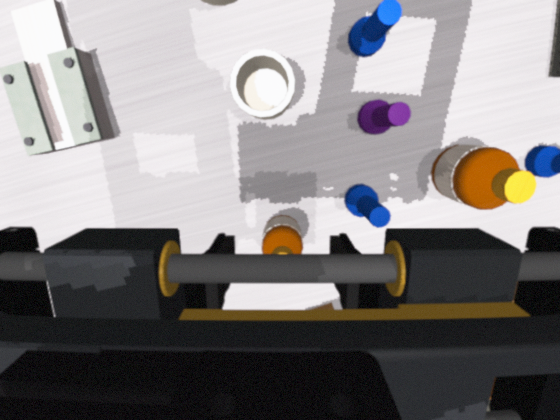

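The small bottle is at (283,240), centred between the fingers. The blue part at (365,200) stands about 20 mm clear of the right finger.

```bash
python3 -m pendant '[{"jaw":0.6,"linear":[-3.5,-0.13,0],"twist":0},{"jaw":0.6,"linear":[0,0,4],"twist":0},{"jaw":0.6,"linear":[0,0,4],"twist":0},{"jaw":0.6,"linear":[0,0,3],"twist":0},{"jaw":0.6,"linear":[0,0,1.6],"twist":0},{"jaw":0.6,"linear":[0,0,0],"twist":0},{"jaw":0.6,"linear":[0,0,0],"twist":0}]'
python3 look.py w9 .6987 -.0903 .015 .095 .025 .038 166.2
python3 -m pendant '[{"jaw":0,"linear":[0,0,0],"twist":0},{"jaw":0,"linear":[0,0,0],"twist":0},{"jaw":0,"linear":[0,0,0],"twist":0},{"jaw":0,"linear":[0,0,0],"twist":0},{"jaw":0,"linear":[0,0,0],"twist":0}]' 15; python3 -c "
from h import *
go([.5516,.3223,.15],166.2)"
```

```text
time: 17.22
position: [0.6985, -0.0903, 0.0371]
tool_rot: [0.119, 0.993, 0.0, -0.001]
ft_force: [1.0, -0.1, 0.6]
grip_width: 0.0522
grip_force: 0.0
3604 centre 0.6987 -0.0909 R 0.019 mean [ 0.6898 -0.0885] [ 51. 100. 140.]
t 17.3 pos [ 0.6999 -0.091   0.0388] yaw 166.28 q6 -1.62 grip 0.052 -> twist 0.08 shift cm [ 0.12 -0.02  0.08] tilt [-0.0013  0.     -1.    ]
time: 17.68
position: [0.7004, -0.0922, 0.0399]
tool_rot: [0.12, 0.993, 0.0, 0.002]
ft_force: [-1.1, 2.0, 6.0]
grip_width: 0.0374
grip_force: 15.0
t 17.7 pos [ 0.7004 -0.0922  0.0399] yaw 166.17 q6 -1.62 grip 0.0374 -> twist -0.03 shift cm [ 24.3   36.71 -11.07] tilt [-3.1e-03  5.0e-04 -1.0e+00]
```

```bash
python3 -m pendant '[{"jaw":0,"linear":[0,0,0],"twist":0},{"jaw":0,"linear":[0,0,-1],"twist":0},{"jaw":0,"linear":[0,0,-3],"twist":0},{"jaw":0,"linear":[0,0,-4],"twist":0},{"jaw":0,"linear":[0,0,-3],"twist":0},{"jaw":0,"linear":[0,0,-1],"twist":0},{"jaw":0,"linear":[0,0,0],"twist":0}]' 20
python3 -m pendant '[{"jaw":0,"linear":[1,1.5,0],"twist":0},{"jaw":0,"linear":[2,3.05,0],"twist":0},{"jaw":0,"linear":[2,3.05,0],"twist":0},{"jaw":0,"linear":[2,3.05,0],"twist":0},{"jaw":0,"linear":[2,3.05,0],"twist":0},{"jaw":0,"linear":[2,3.05,0],"twist":0},{"jaw":0,"linear":[2,3.05,0],"twist":0},{"jaw":0,"linear":[2,3.05,0],"twist":0},{"jaw":0,"linear":[2,3.05,0],"twist":0},{"jaw":0,"linear":[2,3.05,0],"twist":0},{"jaw":0,"linear":[2,3.05,0],"twist":0},{"jaw":0,"linear":[2,3.05,0],"twist":0}]'
python3 -m pendant '[{"jaw":0,"linear":[1,1.5,0],"twist":0},{"jaw":0,"linear":[0,0,0],"twist":0},{"jaw":0,"linear":[0,0,0],"twist":0},{"jaw":0,"linear":[0,0,0],"twist":0}]'
python3 - <<'E'
from h import *
c=cams.camera("wrist"); P=cloud(c); cv2.imwrite("pics/w10.png",c["color"])
go([.5516,.3223,.06],166.2)
z=P[...,2]; m=(z>.0095)&(z<.02)&(P[...,1]>.15); Q=P[m]; print(len(Q),cv2.minAreaRect((Q[:,:2]*1000).astype(np.float32)))
E
```

```text
time: 18.27
position: [0.7012, -0.0931, 0.1622]
tool_rot: [0.12, 0.993, -0.001, 0.004]
ft_force: [0.4, 0.6, -0.7]
grip_width: 0.0374
grip_force: 20.0
time: 19.27
position: [0.5556, 0.3045, 0.1547]
tool_rot: [0.12, 0.993, -0.001, -0.003]
ft_force: [0.4, -0.4, -1.4]
grip_width: 0.0372
grip_force: 20.0
time: 19.6
position: [0.5519, 0.3193, 0.156]
tool_rot: [0.12, 0.993, -0.001, -0.002]
ft_force: [1.1, -0.3, -1.2]
grip_width: 0.0373
grip_force: 20.0
t 19.6 pos [0.5526 0.3189 0.1564] yaw 166.14 q6 -0.98 grip 0.0369 -> twist -0.06 shift cm [0.16 0.33 9.64] tilt [ 0.0024 -0.0021 -1.    ]
7175 ((531.4376220703125, 294.56719970703125), (152.59219360351562, 198.67352294921875), 76.5434799194336)
```

View pics/w10.png

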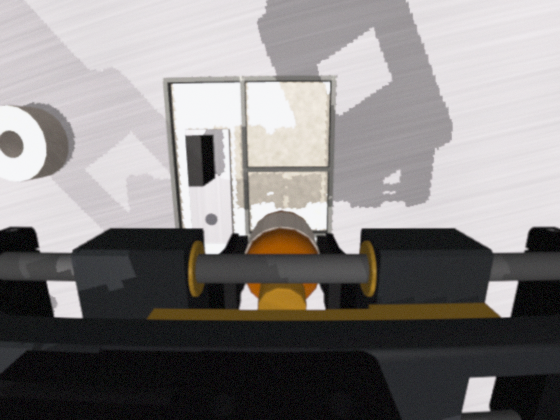

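The bottle is held and the caddy fit is confirmed at (.5314,.2946). The middle cell lies under the bottle, at (285,205).

```bash
python3 -m pendant '[{"jaw":0,"linear":[0.12,0.3,3],"twist":0},{"jaw":0,"linear":[0,0,3],"twist":0},{"jaw":0,"linear":[0,0,2],"twist":0},{"jaw":0,"linear":[0,0,1.2],"twist":0},{"jaw":0,"linear":[0,0,0.7],"twist":0},{"jaw":0,"linear":[0,0,0.4],"twist":0},{"jaw":0,"linear":[0,0,0.2],"twist":0},{"jaw":0,"linear":[0,0,0.2],"twist":0},{"jaw":0,"linear":[0,0,0],"twist":0},{"jaw":0,"linear":[0,0,0],"twist":0}]'
python3 -c "
from h import *
go([.5516,.3223,.0439],166.2)"
```

```text
time: 20.48
position: [0.5536, 0.3235, 0.0519]
tool_rot: [0.12, 0.993, 0.0, 0.001]
ft_force: [0.2, 1.0, -1.4]
grip_width: 0.0371
grip_force: 20.0
t 20.5 pos [0.5536 0.3235 0.0519] yaw 166.18 q6 -0.97 grip 0.0371 -> twist -0.02 shift cm [ 0.17 -0.16  0.8 ] tilt [-0.0014  0.001  -1.    ]
```

```bash
python3 -m pendant '[{"jaw":0,"linear":[0.15,-0.15,0.2],"twist":0},{"jaw":0,"linear":[0,0,0.2],"twist":0},{"jaw":0,"linear":[0,0,0.1],"twist":0},{"jaw":0,"linear":[0,0,0.05],"twist":0},{"jaw":0,"linear":[0,0,0],"twist":0},{"jaw":0,"linear":[0,0,0],"twist":0}]'; python3 -m pendant '[{"jaw":0,"linear":[0,0,0.1],"twist":0},{"jaw":0,"linear":[0,0,0],"twist":0},{"jaw":0,"linear":[0,0,0],"twist":0}]';python3 -m pendant '[{"jaw":0,"linear":[0,0,0.06],"twist":0},{"jaw":0,"linear":[0,0,0],"twist":0},{"jaw":0,"linear":[0,0,0],"twist":0}]'
```

```text
time: 20.98
position: [0.5512, 0.3221, 0.0454]
tool_rot: [0.12, 0.993, -0.0, 0.0]
ft_force: [0.7, -0.3, -0.9]
grip_width: 0.0374
grip_force: 20.0
time: 21.23
position: [0.5511, 0.3221, 0.0444]
tool_rot: [0.12, 0.993, -0.0, -0.0]
ft_force: [-0.3, -0.5, -0.7]
grip_width: 0.0375
grip_force: 20.0
time: 21.48
position: [0.5512, 0.3222, 0.044]
tool_rot: [0.12, 0.993, 0.0, 0.0]
ft_force: [-0.2, 0.6, -0.4]
grip_width: 0.0379
grip_force: 20.0
```

```bash
python3 -m pendant '[{"jaw":0,"linear":[0,0,0.06],"twist":0},{"jaw":0,"linear":[0,0,0],"twist":0}]';python3 -m pendant '[{"jaw":0,"linear":[0,0,0.05],"twist":0},{"jaw":0,"linear":[0,0,0],"twist":0}]'
```

```text
time: 21.65
position: [0.5513, 0.3222, 0.0439]
tool_rot: [0.12, 0.993, 0.0, 0.0]
ft_force: [-0.9, -0.1, 4.3]
grip_width: 0.0373
grip_force: 20.0
time: 21.82
position: [0.5513, 0.3222, 0.0439]
tool_rot: [0.12, 0.993, 0.0, 0.0]
ft_force: [-1.7, -1.5, 6.8]
grip_width: 0.0374
grip_force: 20.0
```

```bash
python3 -m pendant '[{"jaw":0,"linear":[0,0,-0.09],"twist":0},{"jaw":0.58,"linear":[0,0,0],"twist":0},{"jaw":0.58,"linear":[0,0,0],"twist":0},{"jaw":0.58,"linear":[0,0,0],"twist":0},{"jaw":0.58,"linear":[0,0,-1],"twist":0},{"jaw":0.58,"linear":[0,0,-4],"twist":0},{"jaw":0.58,"linear":[0,0,-4],"twist":0},{"jaw":0.58,"linear":[0,0,-3],"twist":0},{"jaw":0.58,"linear":[-0.71,-3.8,0],"twist":0},{"jaw":0.58,"linear":[-0.71,-3.8,0],"twist":0},{"jaw":0.58,"linear":[-0.71,-3.8,0],"twist":0},{"jaw":0.58,"linear":[-0.71,-3.8,0],"twist":0}]' 12;python3 -m pendant '[{"jaw":0.8,"linear":[-0.71,-3.8,0],"twist":0},{"jaw":0.8,"linear":[-0.71,-3.8,0],"twist":0},{"jaw":0.8,"linear":[-0.71,-3.8,0],"twist":0},{"jaw":0.8,"linear":[-0.71,-3.8,0],"twist":0},{"jaw":0.8,"linear":[-0.71,-3.8,0],"twist":0},{"jaw":0.8,"linear":[-0.71,-3.8,0],"twist":0},{"jaw":0.8,"linear":[0,0,0],"twist":0},{"jaw":0.8,"linear":[0,0,0],"twist":0},{"jaw":0.8,"linear":[0,0,0],"twist":0}]' >/dev/null
python3 look.py w11 .5637 -.0726 .015 .068 .035 .045 166.2
```

```text
time: 22.82
position: [0.5423, 0.1666, 0.1648]
tool_rot: [0.12, 0.993, 0.0, 0.001]
ft_force: [0.5, -0.4, 0.4]
grip_width: 0.0506
grip_force: 0.0
1327 centre 0.5624 -0.073 R 0.0249 mean [ 0.5508 -0.0703] [155. 160. 165.]
t 23.6 pos [ 0.5291 -0.0629  0.1639] yaw 166.21 q6 -1.66 grip 0.0698 -> twist 0.01 shift cm [-3.48 -0.19 11.89] tilt [ 3.e-04  4.e-04 -1.e+00]
```

View pics/w11.png

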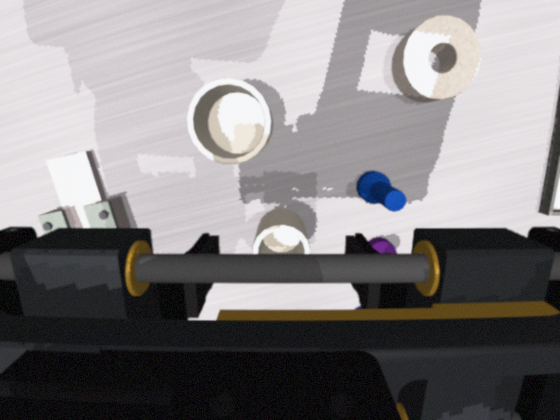

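The small puck is centred at (282,238). The purple and blue bells are clear of the right finger.

```bash
python3 -m pendant '[{"jaw":0.8,"linear":[-3.5,-0.19,0],"twist":0},{"jaw":0.8,"linear":[0,0,4],"twist":0},{"jaw":0.8,"linear":[0,0,4],"twist":0},{"jaw":0.8,"linear":[0,0,2.7],"twist":0},{"jaw":0.8,"linear":[0,0,1.3],"twist":0},{"jaw":0.8,"linear":[0,0,0],"twist":0},{"jaw":0.8,"linear":[0,0,0],"twist":0}]'
python3 look.py w12 .563 -.0728 .015 .068 .03 .044 166.2
python3 -m pendant '[{"jaw":0,"linear":[0,0,0],"twist":0},{"jaw":0,"linear":[0,0,0],"twist":0},{"jaw":0,"linear":[0,0,0],"twist":0},{"jaw":0,"linear":[0,0,0],"twist":0},{"jaw":0,"linear":[0,0,0],"twist":0},{"jaw":0,"linear":[0,0,0],"twist":0}]' 15; python3 -c "
from h import *
go([.4838,.3390,.15],166.2)"
```

```text
time: 24.2
position: [0.5625, -0.0722, 0.0431]
tool_rot: [0.119, 0.993, 0.0, -0.001]
ft_force: [0.2, 0.2, -0.4]
grip_width: 0.0693
grip_force: 0.0
5335 centre 0.5631 -0.0728 R 0.025 mean [ 0.5596 -0.0719] [136. 146. 154.]
t 24.2 pos [ 0.5634 -0.0728  0.0442] yaw 166.3 q6 -1.66 grip 0.0697 -> twist 0.1 shift cm [ 0.04 -0.01  0.02] tilt [-7.e-04 -0.e+00 -1.e+00]
time: 24.75
position: [0.5635, -0.0741, 0.0447]
tool_rot: [0.121, 0.993, -0.0, 0.001]
ft_force: [-0.9, 1.0, 6.5]
grip_width: 0.0504
grip_force: 15.0
t 24.8 pos [ 0.5635 -0.0741  0.0447] yaw 166.15 q6 -1.66 grip 0.0504 -> twist -0.05 shift cm [ 17.58  38.22 -10.55] tilt [-1.8e-03  2.0e-04 -1.0e+00]
```

```bash
python3 -m pendant '[{"jaw":0,"linear":[0,0,0],"twist":0},{"jaw":0,"linear":[0,0,-1],"twist":0},{"jaw":0,"linear":[0,0,-3],"twist":0},{"jaw":0,"linear":[0,0,-4],"twist":0},{"jaw":0,"linear":[0,0,-2.5],"twist":0},{"jaw":0,"linear":[0,0,-0.5],"twist":0},{"jaw":0,"linear":[0,0,0],"twist":0}]' 20
python3 -m pendant '[{"jaw":0,"linear":[0.8,1.7,0],"twist":0},{"jaw":0,"linear":[1.6,3.48,0],"twist":0},{"jaw":0,"linear":[1.6,3.48,0],"twist":0},{"jaw":0,"linear":[1.6,3.48,0],"twist":0},{"jaw":0,"linear":[1.6,3.48,0],"twist":0},{"jaw":0,"linear":[1.6,3.48,0],"twist":0},{"jaw":0,"linear":[1.6,3.48,0],"twist":0},{"jaw":0,"linear":[1.6,3.48,0],"twist":0},{"jaw":0,"linear":[1.6,3.48,0],"twist":0},{"jaw":0,"linear":[1.6,3.48,0],"twist":0},{"jaw":0,"linear":[1.6,3.48,0],"twist":0},{"jaw":0,"linear":[0.8,1.7,0],"twist":0}]' > /dev/null
python3 -m pendant '[{"jaw":0,"linear":[0,0,0],"twist":0},{"jaw":0,"linear":[0,0,0],"twist":0},{"jaw":0,"linear":[0,0,0],"twist":0}]'
python3 - <<'E'
from h import *
go([.4838,.3390,.0487],166.2)
c=cams.camera("top"); cv2.imwrite("pics/top2.png",c["color"])
E
```

```text
time: 25.33
position: [0.5641, -0.0745, 0.1561]
tool_rot: [0.12, 0.993, -0.001, 0.002]
ft_force: [0.5, -0.2, -1.2]
grip_width: 0.0501
grip_force: 20.0
time: 26.58
position: [0.4823, 0.3378, 0.1521]
tool_rot: [0.12, 0.993, -0.001, -0.001]
ft_force: [-0.5, -1.0, -1.2]
grip_width: 0.0499
grip_force: 20.0
t 26.6 pos [0.4823 0.3378 0.1521] yaw 166.19 q6 -0.91 grip 0.0499 -> twist -0.01 shift cm [-0.15  0.18 10.34] tilt [ 0.0025 -0.0027 -1.    ]
```

```bash
python3 -m pendant '[{"jaw":0,"linear":[-0.1,0.1,3],"twist":0},{"jaw":0,"linear":[0,0,3],"twist":0},{"jaw":0,"linear":[0,0,2],"twist":0},{"jaw":0,"linear":[0,0,1],"twist":0},{"jaw":0,"linear":[0,0,0.6],"twist":0},{"jaw":0,"linear":[0,0,0.3],"twist":0},{"jaw":0,"linear":[0,0,0],"twist":0},{"jaw":0,"linear":[0,0,0],"twist":0},{"jaw":0,"linear":[0,0,0],"twist":0}]'
python3 -c "
from h import *
go([.4838,.3390,.0487],166.2)"
```

```text
time: 27.38
position: [0.4853, 0.34, 0.0559]
tool_rot: [0.12, 0.993, 0.001, 0.001]
ft_force: [-0.1, 0.4, -0.6]
grip_width: 0.0504
grip_force: 20.0
t 27.4 pos [0.4853 0.34   0.0559] yaw 166.18 q6 -0.91 grip 0.0504 -> twist -0.02 shift cm [ 0.12 -0.13  0.72] tilt [-0.0019  0.0015 -1.    ]
```

```bash
python3 -m pendant '[{"jaw":0,"linear":[0.1,-0.1,0.2],"twist":0},{"jaw":0,"linear":[0,0,0.2],"twist":0},{"jaw":0,"linear":[0,0,0.1],"twist":0},{"jaw":0,"linear":[0,0,0],"twist":0},{"jaw":0,"linear":[0,0,0],"twist":0}]'; python3 -m pendant '[{"jaw":0,"linear":[0,0,0.1],"twist":0},{"jaw":0,"linear":[0,0,0],"twist":0},{"jaw":0,"linear":[0,0,0],"twist":0}]';python3 -m pendant '[{"jaw":0,"linear":[0,0,0.06],"twist":0},{"jaw":0,"linear":[0,0,0],"twist":0}]'
```

```text
time: 27.8
position: [0.4831, 0.339, 0.0496]
tool_rot: [0.12, 0.993, -0.0, -0.0]
ft_force: [0.9, 0.4, -0.4]
grip_width: 0.0499
grip_force: 20.0
time: 28.05
position: [0.4833, 0.339, 0.0488]
tool_rot: [0.12, 0.993, 0.0, 0.0]
ft_force: [-0.3, -0.8, 1.5]
grip_width: 0.0498
grip_force: 20.0
time: 28.22
position: [0.4833, 0.339, 0.0487]
tool_rot: [0.12, 0.993, 0.0, 0.0]
ft_force: [-1.9, -0.5, 4.5]
grip_width: 0.0502
grip_force: 20.0
```

Seated. I release, back away upward and check from above.

```bash
python3 -m pendant '[{"jaw":0,"linear":[0,0,-0.06],"twist":0},{"jaw":0.72,"linear":[0,0,0],"twist":0},{"jaw":0.72,"linear":[0,0,0],"twist":0},{"jaw":0.72,"linear":[0,0,0],"twist":0},{"jaw":0.72,"linear":[0,0,-1],"twist":0},{"jaw":0.72,"linear":[0,0,-4],"twist":0},{"jaw":0.72,"linear":[0,0,-4],"twist":0},{"jaw":0.72,"linear":[0,0,-4],"twist":0},{"jaw":0.72,"linear":[0,0,-4],"twist":0},{"jaw":0.72,"linear":[3,2,-2],"twist":0},{"jaw":0.72,"linear":[3,2,0],"twist":0},{"jaw":0.72,"linear":[3,2,0],"twist":0}]'
python3 -m pendant '[{"jaw":0.72,"linear":[0,4,0],"twist":0},{"jaw":0.72,"linear":[0,4,0],"twist":0},{"jaw":0.72,"linear":[0,4,0],"twist":0},{"jaw":0.72,"linear":[0,4,0],"twist":0},{"jaw":0.72,"linear":[0,4,0],"twist":0},{"jaw":0.72,"linear":[0,4,0],"twist":0},{"jaw":0.72,"linear":[0,0,0],"twist":0},{"jaw":0.72,"linear":[0,0,0],"twist":0},{"jaw":0.72,"linear":[0,0,0],"twist":0}]'
python3 - <<'E'
from h import *
a=cams.camera("top")["color"]; b=cams.camera("scene")["color"]
f=lambda i:cv2.resize(i,None,fx=2,fy=2)
out=np.hstack([cv2.resize(a[130:350,60:360],(420,308)),cv2.resize(b[160:310,190:480],(380,308*150*380//(290*308) if 0 else 308))])
cv2.imwrite("pics/end.png",out)
E
```

```text
time: 29.22
position: [0.4107, 0.4198, 0.242]
tool_rot: [0.121, 0.993, 0.002, 0.002]
ft_force: [0.4, 0.6, -1.2]
grip_width: 0.0622
grip_force: 0.0
time: 29.97
position: [0.4669, 0.651, 0.2381]
tool_rot: [0.12, 0.993, -0.001, -0.0]
ft_force: [-0.8, -1.0, 0.9]
grip_width: 0.0625
grip_force: 0.0
```

View pics/end.png

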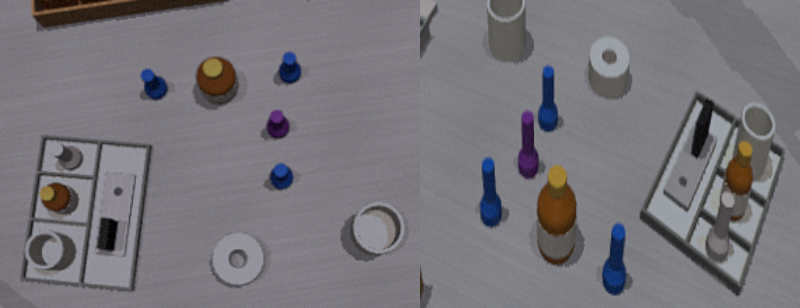

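All four parts sit upright in the right places: bell at (68,155), bottle at (55,198), puck at (45,250) and the slide flat at (115,210). The bystanders look undisturbed, so I hand in.

```bash
python3 -c "
from rig import robot
print(robot.hand_in())"
```

```text
the job is handed in; nothing more can be done
None
```

The job is handed in at about 30 s: the slide lies flat in the long compartment, the puck, bottle and bell stand in their cells, and the large bottle, large puck and label roll look undisturbed in the final pictures.

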